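Find the rocking pot lid and press it home

TASK

One of the four pot lids in the wooden rack is not pushed home: it rocks when a fingertip presses near its edge, while the other three are firm. Find it by pressing, press it down until it is fully home, and finish with the fingers still pressing on that lid, so that it is clear which one it was. Only press: pick nothing up, leave the things round the rack where they are, and do not lean hard on any lid.

Things in the scene. Friction and masses are not known exactly. Their poses are not given: they have to be found in the camera images.
- lid_a: round steel lid of a white pot, one of four alike: 83 mm across, 18 mm high, its flat top a disc of 64 mm, the rim round it 2.5 mm lower. Origin: centre of the flat top, z up. All four cannot be pulled off. See lid_b to lid_d for how the lids behave.
- lid_b: lid like lid_a, origin likewise. Lid tops stand 92 to 110 mm above the worktop: the pots are sunk to different depths in the rack, so the height does not tell which lid is loose. Three lids are firm: pressed, they yield at most 1.5 mm, springily.
- lid_c: lid like lid_a, origin likewise. Any of the four may be the loose one: it sits level, 6 mm short of home. Pressed near its edge, on any side, it rocks about its centre by up to 0.17 rad at 4 N (27 mm from the centre a narrow tip sinks 4.5 mm, a 22 mm wide one about 2.7 mm) and springs back level.
- lid_d: lid like lid_a, origin likewise. The loose lid, pressed at its centre with more than 7 N (12 to 15 N is ample), slides 6 mm down to a hard stop, stays there and no longer rocks.
- rack: wooden rack that holds the four pots in a row, 112 x 450 x 30 mm, fixed to the worktop. Origin: centre of its underside; the row runs along its y axis, pot centres at y = -165, -55, 55 and 165 mm, x = 0. The pots are 72 mm across and fixed. Which lid stands in which place varies.
- spice_1: spice jar, 46 mm across, 106 mm high, loose bystander (origin: centre of its underside); leave it where it is
- cutter_0: ring cutter of bright tin, 64 mm across, 33 mm high, loose bystander (origin: centre of its underside); leave it where it is
- tin_1: flat round tin, 86 mm across, 40 mm high, loose bystander (origin: centre of its underside); leave it where it is
- nozzle_2: small cone-shaped piping nozzle, 40 mm across, 51 mm high, loose bystander (origin: centre of its underside); leave it where it is

How it is judged:
By the outcome, as a careful person would: the job done as asked, in the order asked, and still so for the second after the job is handed in, while the arm keeps its last pose, push and grip.
It also fails if it takes over 56 s, if anything falls off the work surface, if the arm or the gripper's body presses on something with over 40 N, if the wrist force passes 120 N, or if a joint passes its speed limit or range.

ROBOT

A 6-joint arm with a two-finger parallel gripper is mounted at the origin on a cart in front of the work surface, level with it; the furniture and walls round the work are solid. World frame = base frame: x ahead of the robot, y to its left, z up, the work surface at z = 0. Lengths are in mm, angles in degrees, forces in N, time in s.
With the tool pointing down it reaches from about 350 to 850 mm from the base axis. Payload 8.1 kg.
Tool frame: the origin (TCP) lies on the centre line of the jaws, within the pads' length; the fingertips stand 19 mm ahead of it and the grasp point (between the pads) is the TCP; z points along the fingers, y is the line along which they close (so a half turn about z gives the same grasp; the last joint's range is limited). The gripper opens to 85 mm and grips with 20 to 120 N. Pads are 22 mm wide; open, the fingers measure 114 mm over their backs; the gripper's body (76 mm by 85 mm) begins 54 mm behind the grasp point. The pads swing forward as they close: fully open they stand 13 mm farther back than shut.
Start: joints at [68.388, 7.471, 85.268, -0, 87.261, -4.893], TCP at [172.584, 574.648, 250.292] pointing down, gripper open.
Joint ranges: [-169.43, 169.43], [-51.17, 129.36], [1.28, 143.12], [-76.62, 256.62], [0, 156.53], [-152.29, 152.29]. Speed limits (degrees/s): [136.94, 136.94, 159.86, 180, 180, 180].

INTERFACE

Orientations are given as [roll, pitch, yaw] about the fixed x, y, z axes, in that order (R = Rz(yaw) Ry(pitch) Rx(roll)).
In Python, from bench import r gives the robot as it stands. The module is installed in compiled form; this text tells all that it offers.
- The arm moves only by the tool servo_tool, never from a script. Its arguments are lists of equal length, an entry for each row: "fingers": the finger opening in m, from 0 to 0.0854; "linear": the shift along the tool's x, y, z in m, a list of three; "rotation": the turn, a rotation vector about the tool's x, y, z in degrees, a list of three. A call has 1 to 10 rows; each row is the pose to reach, as a shift and turn from the pose commanded when the call began, along the tool's axes at that moment; what a row does not reach only later rows make up. A row lasts 1/10 s, in which the tool goes at most 50 mm and 8.59 degrees, less where a joint would pass 70% of its speed; a pose out of reach is approached as far as the arm can. A call with a gripper value outside its range is refused whole. The fingers move at their own pace and stop on an object; "force" is the grip in N (left out, the last holds). Time passes only in rows, so rows that repeat a pose let the fingers close. It gives the time, the measured TCP pose, the force, the opening and the grip force at its end, in the units of the state.
- r.sense(): the state, without advancing time (a new reading comes with each control period).
- r.snapshot(name): name is "scene" or "top" or "wrist"; returns a dict with "frame" (480x640x3 uint8, red, green, blue), "fx", "fy", "cx", "cy" (pixels), "k1" (the pictures are not rectified: a ray, as slopes to the right and down, at radius r is drawn at 1 + k1 r^2 times it, then the intrinsics apply), "camera_from_world" (4x4, takes a point from world to camera coordinates). Camera axes: x right, y up, looking along -z (the intrinsics and any distortion apply to the point x, -y, -z); pixel columns grow to the right and rows downward; lengths in mm; the calibration is good to about 2 mm. A picture is of the moment at which its call begins. There is no depth.
- r.hand_in(): hands the job in; it is judged then, once.
The state is a dict: "time": time; "joint_pos": joint angles; "qd": joint speeds; "joint_efforts": joint torques, N m; "tool_pos": TCP position; "tcp_rot": TCP orientation; "ft_force": force on the tool from outside, world axes, zero at the start; "wrist_torque": the same for the moment, N m; "finger_gap": finger opening in mm; "grip_force": force on a finger pad.
Only numpy, scipy, OpenCV 4.12 (cv2) and the standard library are available. Lean on these libraries where they do the work, as an engineer would, in place of code of your own. Each camera call takes 0.05 s, during which the arm holds its last target. There are 200 camera calls.

## Working session

There is one attempt and no reset: what is moved stays moved. The work goes in short steps, Python scripts to look and compute and a tool call to move; the robot and the scene stay as the last step left them, time stands still between calls to the robot, and variables do not carry over. Pictures are saved under pics/ and viewed, at most 10 in all, crops included, and the job is handed in when it is done.

Besides the shell and the picture viewer there is one more tool, called after "Request:" in YAML: its name, and indented under it one key for each argument. servo_tool: Moves the arm, as the interface text tells. Its arguments: {"type":"object","properties":{"fingers":{"type":"array","items":{"type":"number"}},"linear":{"type":"array","items":{"type":"array","items":{"type":"number"}}},"rotation":{"type":"array","items":{"type":"array","items":{"type":"number"}}},"force":{"type":"number"}},"required":["fingers","linear","rotation"]}

```bash
mkdir -p pics
cat > h.py <<'E'
import numpy as np, cv2
from bench import r
def proj(s,P):
    P=np.atleast_2d(np.array(P,float)); M=np.array(s["camera_from_world"])
    c=(M[:3,:3]@P.T).T+M[:3,3]; u=c[:,0]/-c[:,2]; v=-c[:,1]/-c[:,2]
    k=1+s["k1"]*(u*u+v*v)
    return np.c_[s["fx"]*u*k+s["cx"],s["fy"]*v*k+s["cy"]]
def ray(s,px,z):
    px=np.atleast_2d(np.array(px,float)); M=np.array(s["camera_from_world"])
    d=np.c_[(px[:,0]-s["cx"])/s["fx"],(px[:,1]-s["cy"])/s["fy"]]; u=d.copy()
    for _ in range(20): u=d/(1+s["k1"]*(u**2).sum(1,keepdims=True))
    D=(M[:3,:3].T@np.c_[u[:,0],-u[:,1],-np.ones(len(u))].T).T
    C=-M[:3,:3].T@M[:3,3]
    return C+D*((np.broadcast_to(z,len(D))-C[2])/D[:,2])[:,None]
def save(n,f): cv2.imwrite("pics/"+n+".png",cv2.cvtColor(f,cv2.COLOR_RGB2BGR))
E
python3 - <<'E'
from h import *
import pickle
for n in("top","scene"):
    s=r.snapshot(n); save(n+"0",s["frame"]); pickle.dump(s,open(n+"0.pkl","wb"))
    M=np.array(s["camera_from_world"]); print(n,s["fx"],s["cx"],s["cy"],s["k1"],-M[:3,:3].T@M[:3,3])
print(r.sense())
E
```

```text
top 574.9581530556201 325.8443747568851 233.97344460440107 -0.1085337242260261 [ 440.7237682    34.94596502 1054.2614778 ]
scene 496.13267422046476 328.11442328086156 242.07548516938732 -0.12468608650029768 [  58.17330627 -429.65067442  583.59201832]
{'time': 0.1, 'joint_pos': array([ 6.83881476e+01,  7.51310103e+00,  8.53230625e+01, -1.11816611e-03,
        8.72638271e+01, -4.89343671e+00]), 'qd': array([-0.0556982 ,  0.01836951, -0.21612448, -0.02050881, -0.01424161,
       -0.05172822]), 'joint_efforts': array([ 1.08056352e-03, -5.70958006e+01, -5.01940298e+01, -2.43774530e-04,
        8.21142050e-03, -1.94822377e-05]), 'tool_pos': array([172.41291505, 574.19469672, 249.32492158]), 'tcp_rot': array([-1.79900278e+02, -7.41675494e-03,  1.63281632e+02]), 'ft_force': array([ 0.77094952,  0.46384549, -0.33485583]), 'wrist_torque': array([0.01672224, 0.05283393, 0.01297401]), 'grip_force': 0.0, 'finger_gap': 85.7629110440413}
```

View pics/top0.png

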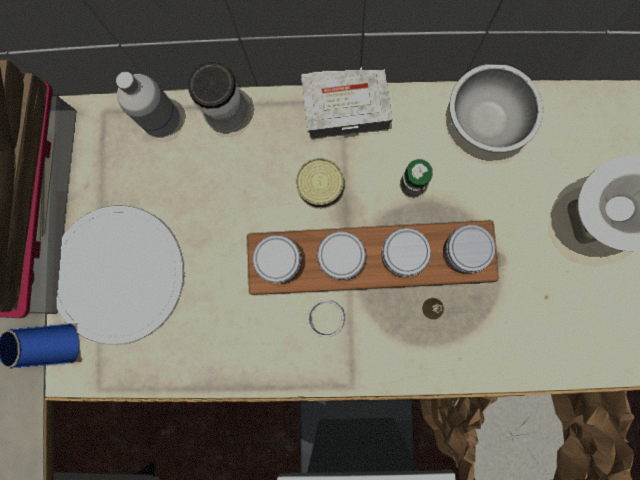

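View pics/scene0.png

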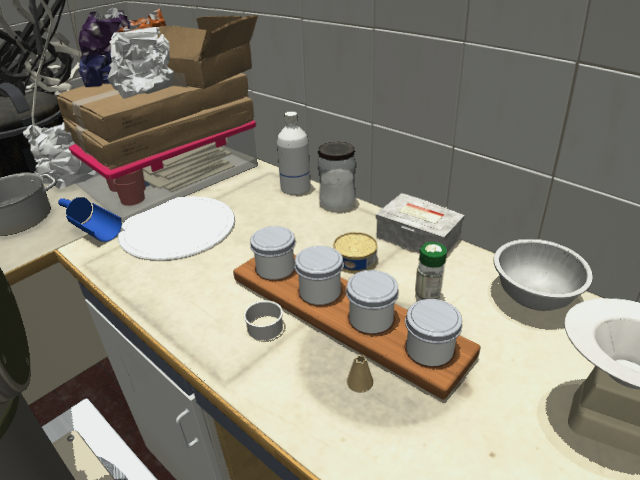

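The top view shows the lids at about (276,259), (342,256), (407,252) and (470,249), with the rack spanning columns 248-497. The nozzle is at (433,308), the cutter at (327,317), the spice jar at (418,175) and the tin at (320,182). The scene view shows the same four lids at about (273,240), (319,262), (372,288) and (433,320).

Run:
```python
from h import *
import pickle
from scipy.optimize import least_squares
t=pickle.load(open("top0.pkl","rb")); s=pickle.load(open("scene0.pkl","rb"))
hsv=cv2.cvtColor(t["frame"],cv2.COLOR_RGB2HSV)
m=((hsv[...,0]<18)&(hsv[...,1]>110)&(hsv[...,2]>60)).astype(np.uint8); m[:200]=0;m[310:]=0;m[:,:235]=0;m[:,510:]=0
m=cv2.morphologyEx(m,cv2.MORPH_OPEN,np.ones((3,3)))
pts=cv2.findNonZero(m)[:,0].astype(float)
W=ray(t,pts,30)[:,:2].astype(np.float32)
rc=cv2.minAreaRect(W); print("rack",rc); box=cv2.boxPoints(rc);print(box)
c=np.array(rc[0]); e=[box[1]-box[0],box[2]-box[1]]; a=max(e,key=np.linalg.norm); a=a/np.linalg.norm(a); a*=np.sign(a[1]); print("axis yaw of y", np.degrees(np.arctan2(-a[0],a[1])))
# ellipses of grey lids
def lid(sn,c0,R):
    h=cv2.cvtColor(sn["frame"],cv2.COLOR_RGB2HSV); x,y=c0
    m=((h[...,1]<60)&(h[...,2]>120)).astype(np.uint8); mm=np.zeros_like(m); cv2.circle(mm,c0,R,1,-1); m&=mm
    m=cv2.morphologyEx(m,cv2.MORPH_CLOSE,np.ones((5,5)))
    k=max(cv2.findContours(m,0,2)[0],key=cv2.contourArea); return cv2.fitEllipse(cv2.convexHull(k))
for i,(p,q) in enumerate(zip([(276,259),(342,256),(407,252),(470,249)],[(273,240),(319,262),(372,288),(433,320)])):
    y=[165,55,-55,-165][i]; e=lid(t,p,30); f=lid(s,q,33)
    P=c+a*y
    zs=np.arange(80,125,5); pr=proj(s,np.c_[np.tile(P,(len(zs),1)),zs])
    print(i,"rack xy",P.round(1),"top ray@100",ray(t,[e[0]],98)[0].round(1),"ell",np.round(e[1],1),"scene",np.round(f[0],1),np.round(f[1],1),"proj z90,110",pr[2].round(1),pr[6].round(1))
b=np.zeros((480,640,3),np.uint8)
sc=cv2.resize(s["frame"][210:380,230:490],(780,510),interpolation=cv2.INTER_CUBIC); save("scrop",sc)
```

```text
rack ((538.3820190429688, -19.21014404296875), (109.73357391357422, 444.7610778808594), 1.8027750253677368)
[[ 476.54648  201.33427]
 [ 490.5383  -243.20668]
 [ 600.2175  -239.75456]
 [ 586.2257   204.78639]]
axis yaw of y 1.8027759
0 rack xy [533.2 145.7] top ray@100 [538.  145.8  98. ] ell [45.6 53.6] scene [273.  239.9] [65.4 65.8] proj z90,110 [271.9 239.8] [270.9 230.5]
1 rack xy [536.7  35.8] top ray@100 [540.3  36.2  98. ] ell [46.2 51.9] scene [321.1 261.3] [57.4 68.3] proj z90,110 [318.2 262.4] [317.8 252.7]
2 rack xy [540.1 -74.2] top ray@100 [544.6 -73.5  98. ] ell [46.6 53.3] scene [373.7 286.8] [60. 69.] proj z90,110 [371.7 288.4] [372.  278.4]
3 rack xy [ 543.6 -184.1] top ray@100 [ 547.7 -187.3   98. ] ell [50.5 53.4] scene [434.8 318.9] [60.4 67.9] proj z90,110 [433.4 318.4] [434.8 308. ]
```

View pics/scrop.png

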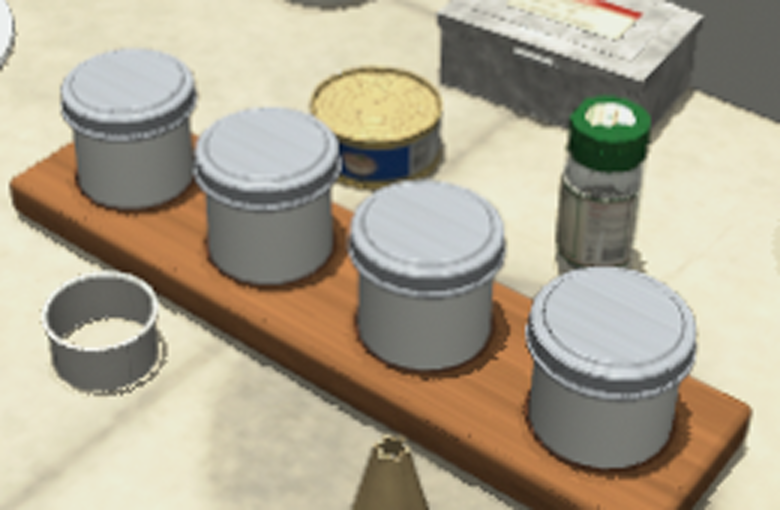

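The crop shows the flat-top centres at about crop (130,84), (268,145), (429,219) and (612,318), which puts the tops at roughly z 94-101. I'll refine these with a top crop.

Run:
```python
from h import *
import pickle
t=pickle.load(open("top0.pkl","rb"))
f=t["frame"]; save("tcrop",cv2.resize(f[215:300,240:505],(795,255),interpolation=cv2.INTER_CUBIC))
g=cv2.resize(cv2.cvtColor(f,cv2.COLOR_RGB2GRAY),None,fx=4,fy=4,interpolation=cv2.INTER_CUBIC)
for p in [(276,259),(342,256),(407,252),(470,249)]:
    x,y=p; sub=g[(y-32)*4:(y+32)*4,(x-32)*4:(x+32)*4]
    for lo,hi in((70,84),(88,108)):
        c=cv2.HoughCircles(sub,cv2.HOUGH_GRADIENT_ALT,1,5,param1=150,param2=0.5,minRadius=lo,maxRadius=hi)
        if c is None: print(p,lo,None);continue
        c=c[0][0] if c.ndim==3 else c[0]
        px=(c[:2]+.5)/4-.5+[x-32,y-32]; print(p,px.round(1),"r",c[2]/4,ray(t,[px],98)[0].round(1))
```

```text
(276, 259) [275.6 257.6] r 19.577517 [534.7 145.3  98. ]
(276, 259) [278.4 256.4] r 24.455894 [536.7 140.6  98. ]
(342, 256) [341.1 254.6] r 19.700153 [537.3  35.5  98. ]
(342, 256) [340.4 253.9] r 23.782524 [538.6  36.7  98. ]
(407, 252) [406.9 250.4] r 19.611132 [541.8 -74.5  98. ]
(407, 252) [403.4 252.6] r 24.156357 [538.2 -68.5  98. ]
(470, 249) [471.4 247.1] r 19.602428 [ 544.6 -182.8   98. ]
(470, 249) [470.6 247.1] r 24.009525 [ 544.7 -181.6   98. ]
```

View pics/tcrop.png

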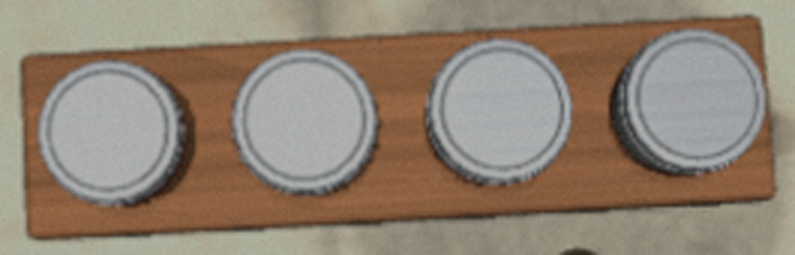

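The flat-top circles measure about 19.6 px in radius (32 mm, as expected). Their centres are (534,145.5), (537,35.6), (541,-74.5) and (544,-183), spaced 110 mm apart as they should be. I'll shut the fingers and go to the near edge of the first lid.

Request:
servo_tool:
  fingers: [0, 0, 0, 0, 0, 0, 0, 0, 0, 0]
  linear:
    - [-0.4425, -0.307, 0.09]
    - [-0.4425, -0.307, 0.09]
    - [-0.4425, -0.307, 0.09]
    - [-0.4425, -0.307, 0.09]
    - [-0.4425, -0.307, 0.09]
    - [-0.4425, -0.307, 0.09]
    - [-0.4425, -0.307, 0.09]
    - [-0.4425, -0.307, 0.09]
    - [-0.4425, -0.307, 0.09]
    - [-0.4425, -0.307, 0.09]
  rotation:
    - [0, 0, 0]
    - [0, 0, 0]
    - [0, 0, 0]
    - [0, 0, 0]
    - [0, 0, 0]
    - [0, 0, 0]
    - [0, 0, 0]
    - [0, 0, 0]
    - [0, 0, 0]
    - [0, 0, 0]
  force: 20

```text
time: 1.1
tool_pos: [480.5, 187.0, 167.3]
tcp_rot: [-180.0, -0.0, 163.3]
ft_force: [0.8, 0.8, -0.6]
finger_gap: -0.2
grip_force: 0.0
```

Request:
servo_tool:
  fingers: [0, 0, 0]
  linear:
    - [-0.0373, -0.0259, 0.015]
    - [-0.0373, -0.0259, 0.034]
    - [-0.0373, -0.0259, 0.034]
  rotation:
    - [0, 0, 0]
    - [0, 0, 0]
    - [0, 0, 0]

```text
time: 1.4
tool_pos: [506.3, 151.6, 130.5]
tcp_rot: [-179.8, -0.3, 163.1]
ft_force: [-0.3, 0.2, -0.1]
finger_gap: -0.1
grip_force: 0.0
```

Run:
```python
from h import *
s=r.snapshot("scene"); save("s1",cv2.resize(s["frame"][170:370,200:467],(800,600),interpolation=cv2.INTER_CUBIC))
q=r.sense(); print(q["tool_pos"],q["ft_force"],q["finger_gap"]); print(proj(s,[q["tool_pos"]-[0,0,19]]))
```

```text
[506.59054058 152.64841352 132.06574953] [-0.11614256  0.2441744  -0.85401631] 0.10017689715653444
[[256.91477398 233.98566564]]
```

View pics/s1.png

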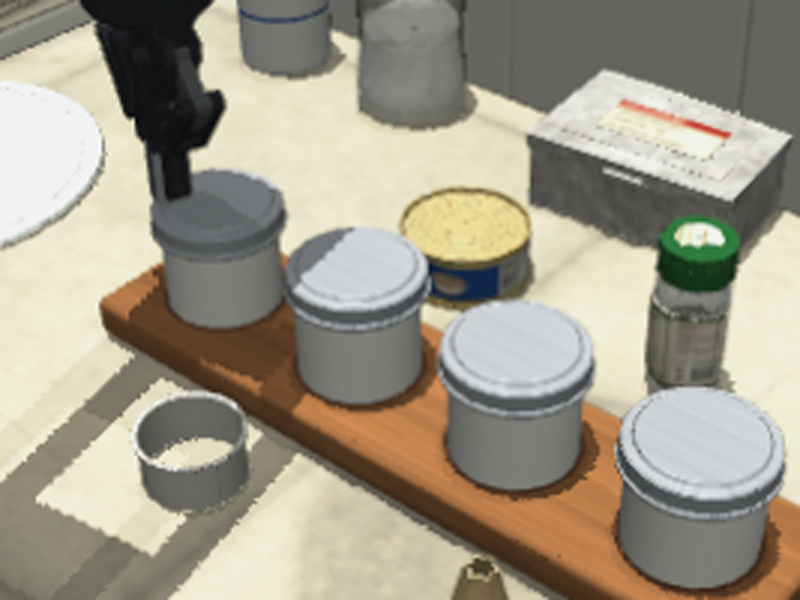

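The shut fingertips are over the near-left edge of lid 1, at crop (175,197), clear of everything. Next I'll lower in small steps.

Request:
servo_tool:
  fingers: [0, 0, 0, 0]
  linear:
    - [0, 0, 0.005]
    - [0, 0, 0.01]
    - [0, 0, 0.012]
    - [0, 0, 0.012]
  rotation:
    - [0, 0, 0]
    - [0, 0, 0]
    - [0, 0, 0]
    - [0, 0, 0]

```text
time: 1.85
tool_pos: [507.7, 153.9, 121.9]
tcp_rot: [-180.0, -0.0, 163.3]
ft_force: [-0.8, 0.3, 0.3]
finger_gap: 0.2
grip_force: 0.0
```

Request:
servo_tool:
  fingers: [0, 0, 0]
  linear:
    - [0, 0, 0.002]
    - [0, 0, 0.002]
    - [0, 0, 0.002]
  rotation:
    - [0, 0, 0]
    - [0, 0, 0]
    - [0, 0, 0]

```text
time: 2.15
tool_pos: [508.1, 153.3, 120.0]
tcp_rot: [180.0, 0.0, 163.3]
ft_force: [0.0, -0.3, -0.8]
finger_gap: 0.0
grip_force: 0.0
```

Request:
servo_tool:
  fingers: [0, 0, 0]
  linear:
    - [0, 0, 0.002]
    - [0, 0, 0.002]
    - [0, 0, 0.002]
  rotation:
    - [0, 0, 0]
    - [0, 0, 0]
    - [0, 0, 0]

```text
time: 2.45
tool_pos: [508.4, 153.4, 118.4]
tcp_rot: [180.0, 0.0, 163.3]
ft_force: [-0.0, 0.4, 3.6]
finger_gap: 0.0
grip_force: 2.0
```

Request:
servo_tool:
  fingers: [0, 0, 0]
  linear:
    - [0, 0, 0]
    - [0, 0, 0]
    - [0, 0, 0]
  rotation:
    - [0, 0, 0]
    - [0, 0, 0]
    - [0, 0, 0]

```text
time: 2.75
tool_pos: [508.4, 153.4, 118.2]
tcp_rot: [180.0, 0.0, 163.3]
ft_force: [-1.1, -0.5, 5.8]
finger_gap: -0.3
grip_force: 2.6
```

Request:
servo_tool:
  fingers: [0, 0, 0]
  linear:
    - [0, 0, 0.001]
    - [0, 0, 0.001]
    - [0, 0, 0.001]
  rotation:
    - [0, 0, 0]
    - [0, 0, 0]
    - [0, 0, 0]

```text
time: 3.05
tool_pos: [508.4, 153.4, 117.6]
tcp_rot: [180.0, 0.0, 163.3]
ft_force: [-1.6, -0.8, 9.0]
finger_gap: 0.1
grip_force: 4.4
```

Lid 1 is firm: it reached 4 N within about 1.5 mm of contact and was stiff after that. Moving on to lid 2.

Request:
servo_tool:
  fingers: [0, 0, 0, 0, 0, 0, 0]
  linear:
    - [0, 0, -0.023]
    - [-0.012, -0.035, -0.023]
    - [-0.024, -0.07, -0.023]
    - [-0.0345, -0.1045, -0.023]
    - [-0.0345, -0.1045, -0.017]
    - [-0.0345, -0.1045, -0.011]
    - [-0.0345, -0.1045, -0.011]
  rotation:
    - [0, 0, 0]
    - [0, 0, 0]
    - [0, 0, 0]
    - [0, 0, 0]
    - [0, 0, 0]
    - [0, 0, 0]
    - [0, 0, 0]

```text
time: 3.75
tool_pos: [509.8, 44.0, 126.1]
tcp_rot: [-180.0, -0.2, 163.3]
ft_force: [-0.3, 0.2, -0.4]
finger_gap: 0.3
grip_force: 0.0
```

Request:
servo_tool:
  fingers: [0, 0, 0]
  linear:
    - [0, 0, 0.0015]
    - [0, 0, 0.0015]
    - [0, 0, 0.0015]
  rotation:
    - [0, 0, 0]
    - [0, 0, 0]
    - [0, 0, 0]

```text
time: 4.05
tool_pos: [511.1, 44.0, 126.5]
tcp_rot: [180.0, 0.0, 163.3]
ft_force: [-0.3, -0.8, -0.1]
finger_gap: 0.0
grip_force: 0.0
```

Request:
servo_tool:
  fingers: [0, 0, 0]
  linear:
    - [0, 0, 0.0015]
    - [0, 0, 0.0015]
    - [0, 0, 0.0015]
  rotation:
    - [0, 0, 0]
    - [0, 0, 0]
    - [0, 0, 0]

```text
time: 4.35
tool_pos: [511.0, 43.4, 124.9]
tcp_rot: [-180.0, 0.0, 163.3]
ft_force: [0.3, -0.2, 0.2]
finger_gap: -0.3
grip_force: 0.0
```

Request:
servo_tool:
  fingers: [0, 0, 0]
  linear:
    - [0, 0, 0.0015]
    - [0, 0, 0.0015]
    - [0, 0, 0.0015]
  rotation:
    - [0, 0, 0]
    - [0, 0, 0]
    - [0, 0, 0]

```text
time: 4.65
tool_pos: [511.0, 43.3, 123.3]
tcp_rot: [-180.0, -0.0, 163.3]
ft_force: [-0.2, 0.5, 0.1]
finger_gap: 0.3
grip_force: 0.0
```

Request:
servo_tool:
  fingers: [0, 0, 0]
  linear:
    - [0, 0, 0.001]
    - [0, 0, 0.001]
    - [0, 0, 0.001]
  rotation:
    - [0, 0, 0]
    - [0, 0, 0]
    - [0, 0, 0]

```text
time: 4.95
tool_pos: [511.0, 43.3, 122.3]
tcp_rot: [-180.0, -0.0, 163.3]
ft_force: [0.7, 0.2, -0.2]
finger_gap: -0.2
grip_force: 0.0
```

Request:
servo_tool:
  fingers: [0, 0, 0]
  linear:
    - [0, 0, 0.001]
    - [0, 0, 0.001]
    - [0, 0, 0.001]
  rotation:
    - [0, 0, 0]
    - [0, 0, 0]
    - [0, 0, 0]

```text
time: 5.25
tool_pos: [511.2, 43.3, 121.5]
tcp_rot: [180.0, 0.0, 163.3]
ft_force: [-0.1, -0.5, 1.1]
finger_gap: -0.2
grip_force: 0.6
```

Request:
servo_tool:
  fingers: [0, 0, 0]
  linear:
    - [0, 0, 0.001]
    - [0, 0, 0.001]
    - [0, 0, 0.001]
  rotation:
    - [0, 0, 0]
    - [0, 0, 0]
    - [0, 0, 0]

```text
time: 5.55
tool_pos: [511.2, 43.3, 120.9]
tcp_rot: [180.0, 0.0, 163.3]
ft_force: [-1.6, 0.0, 5.3]
finger_gap: -0.3
grip_force: 2.7
```

Lid 2 is also firm (about 1 mm of give at 5 N). Moving on to lid 3.

Request:
servo_tool:
  fingers: [0, 0, 0, 0, 0, 0, 0]
  linear:
    - [0, 0, -0.02]
    - [-0.012, -0.035, -0.02]
    - [-0.024, -0.07, -0.02]
    - [-0.0355, -0.104, -0.02]
    - [-0.0355, -0.104, -0.014]
    - [-0.0355, -0.104, -0.009]
    - [-0.0355, -0.104, -0.009]
  rotation:
    - [0, 0, 0]
    - [0, 0, 0]
    - [0, 0, 0]
    - [0, 0, 0]
    - [0, 0, 0]
    - [0, 0, 0]
    - [0, 0, 0]

```text
time: 6.25
tool_pos: [514.2, -65.5, 127.9]
tcp_rot: [180.0, -0.1, 163.3]
ft_force: [-0.1, 0.0, 0.3]
finger_gap: 0.5
grip_force: 0.0
```

Request:
servo_tool:
  fingers: [0, 0, 0]
  linear:
    - [0, 0, 0.0015]
    - [0, 0, 0.0015]
    - [0, 0, 0.0015]
  rotation:
    - [0, 0, 0]
    - [0, 0, 0]
    - [0, 0, 0]

```text
time: 6.55
tool_pos: [515.2, -65.8, 128.0]
tcp_rot: [180.0, 0.0, 163.3]
ft_force: [0.5, -0.2, 0.5]
finger_gap: 0.2
grip_force: 0.0
```

Request:
servo_tool:
  fingers: [0, 0, 0]
  linear:
    - [0, 0, 0.001]
    - [0, 0, 0.001]
    - [0, 0, 0.001]
  rotation:
    - [0, 0, 0]
    - [0, 0, 0]
    - [0, 0, 0]

```text
time: 6.85
tool_pos: [515.2, -66.4, 126.9]
tcp_rot: [-180.0, 0.0, 163.3]
ft_force: [-0.5, 0.5, 0.4]
finger_gap: -0.1
grip_force: 0.0
```

Request:
servo_tool:
  fingers: [0, 0, 0]
  linear:
    - [0, 0, 0.001]
    - [0, 0, 0.001]
    - [0, 0, 0.001]
  rotation:
    - [0, 0, 0]
    - [0, 0, 0]
    - [0, 0, 0]

```text
time: 7.15
tool_pos: [515.0, -66.5, 125.8]
tcp_rot: [-180.0, -0.0, 163.3]
ft_force: [0.0, 0.4, 0.1]
finger_gap: -0.0
grip_force: 0.0
```

Request:
servo_tool:
  fingers: [0, 0, 0]
  linear:
    - [0, 0, 0.001]
    - [0, 0, 0.001]
    - [0, 0, 0.001]
  rotation:
    - [0, 0, 0]
    - [0, 0, 0]
    - [0, 0, 0]

```text
time: 7.45
tool_pos: [515.0, -66.5, 124.8]
tcp_rot: [-180.0, -0.0, 163.3]
ft_force: [0.4, -1.2, 0.0]
finger_gap: 0.1
grip_force: 0.0
```

Request:
servo_tool:
  fingers: [0, 0, 0]
  linear:
    - [0, 0, 0.001]
    - [0, 0, 0.001]
    - [0, 0, 0.001]
  rotation:
    - [0, 0, 0]
    - [0, 0, 0]
    - [0, 0, 0]

```text
time: 7.75
tool_pos: [515.1, -66.5, 123.8]
tcp_rot: [-180.0, -0.0, 163.3]
ft_force: [-0.1, 0.8, -0.3]
finger_gap: -0.1
grip_force: 0.0
```

Request:
servo_tool:
  fingers: [0, 0, 0]
  linear:
    - [0, 0, 0.001]
    - [0, 0, 0.001]
    - [0, 0, 0.001]
  rotation:
    - [0, 0, 0]
    - [0, 0, 0]
    - [0, 0, 0]

```text
time: 8.05
tool_pos: [515.1, -66.5, 122.8]
tcp_rot: [-180.0, -0.0, 163.3]
ft_force: [0.0, -0.1, 0.3]
finger_gap: -0.4
grip_force: 0.0
```

Request:
servo_tool:
  fingers: [0, 0, 0]
  linear:
    - [0, 0, 0.001]
    - [0, 0, 0.001]
    - [0, 0, 0.001]
  rotation:
    - [0, 0, 0]
    - [0, 0, 0]
    - [0, 0, 0]

```text
time: 8.35
tool_pos: [515.1, -66.5, 121.8]
tcp_rot: [-180.0, -0.0, 163.3]
ft_force: [-0.0, -0.6, 0.4]
finger_gap: -0.1
grip_force: 0.0
```

Request:
servo_tool:
  fingers: [0, 0, 0]
  linear:
    - [0, 0, 0.001]
    - [0, 0, 0.001]
    - [0, 0, 0.001]
  rotation:
    - [0, 0, 0]
    - [0, 0, 0]
    - [0, 0, 0]

```text
time: 8.65
tool_pos: [515.1, -66.5, 120.8]
tcp_rot: [-180.0, -0.0, 163.3]
ft_force: [-0.7, 0.1, -0.2]
finger_gap: 0.3
grip_force: 0.0
```

Request:
servo_tool:
  fingers: [0, 0, 0]
  linear:
    - [0, 0, 0.001]
    - [0, 0, 0.001]
    - [0, 0, 0.001]
  rotation:
    - [0, 0, 0]
    - [0, 0, 0]
    - [0, 0, 0]

```text
time: 8.95
tool_pos: [515.2, -66.5, 120.0]
tcp_rot: [-180.0, 0.0, 163.3]
ft_force: [0.0, -0.4, 0.9]
finger_gap: 0.0
grip_force: 0.3
```

Request:
servo_tool:
  fingers: [0, 0, 0]
  linear:
    - [0, 0, 0.001]
    - [0, 0, 0.001]
    - [0, 0, 0.001]
  rotation:
    - [0, 0, 0]
    - [0, 0, 0]
    - [0, 0, 0]

```text
time: 9.25
tool_pos: [515.2, -66.6, 119.1]
tcp_rot: [-180.0, 0.0, 163.3]
ft_force: [0.4, 0.1, 2.2]
finger_gap: 0.0
grip_force: 0.9
```

Request:
servo_tool:
  fingers: [0, 0, 0]
  linear:
    - [0, 0, 0.001]
    - [0, 0, 0.001]
    - [0, 0, 0.001]
  rotation:
    - [0, 0, 0]
    - [0, 0, 0]
    - [0, 0, 0]

```text
time: 9.55
tool_pos: [515.3, -66.6, 118.1]
tcp_rot: [-180.0, 0.0, 163.3]
ft_force: [-1.0, -0.9, 2.1]
finger_gap: 0.1
grip_force: 1.6
```

Lid 3 is soft: it sank about 2.4 mm at 3 N, roughly 1.3 N/mm against 5 N/mm for the firm ones. I'll lift, move to its centre and press.

Request:
servo_tool:
  fingers: [0, 0, 0, 0, 0]
  linear:
    - [0, 0, -0.008]
    - [-0.014, 0, -0.008]
    - [-0.027, 0, -0.008]
    - [-0.027, 0, -0.004]
    - [-0.027, 0, -0.004]
  rotation:
    - [0, 0, 0]
    - [0, 0, 0]
    - [0, 0, 0]
    - [0, 0, 0]
    - [0, 0, 0]

```text
time: 10.05
tool_pos: [540.1, -74.1, 121.0]
tcp_rot: [-180.0, -0.1, 163.3]
ft_force: [-0.1, -0.5, -0.3]
finger_gap: 0.1
grip_force: 0.0
```

Request:
servo_tool:
  fingers: [0, 0, 0, 0]
  linear:
    - [0, 0, 0.001]
    - [0, 0, 0.002]
    - [0, 0, 0.003]
    - [0, 0, 0.003]
  rotation:
    - [0, 0, 0]
    - [0, 0, 0]
    - [0, 0, 0]
    - [0, 0, 0]

```text
time: 10.45
tool_pos: [540.2, -74.0, 119.1]
tcp_rot: [-180.0, -0.1, 163.3]
ft_force: [-4.2, 1.0, 5.0]
finger_gap: -0.2
grip_force: 2.1
```

Request:
servo_tool:
  fingers: [0, 0, 0]
  linear:
    - [0, 0, 0.001]
    - [0, 0, 0.002]
    - [0, 0, 0.002]
  rotation:
    - [0, 0, 0]
    - [0, 0, 0]
    - [0, 0, 0]

```text
time: 10.75
tool_pos: [540.3, -74.0, 117.2]
tcp_rot: [-180.0, -0.1, 163.3]
ft_force: [-3.9, 0.7, 5.2]
finger_gap: -0.4
grip_force: 2.5
```

Request:
servo_tool:
  fingers: [0, 0, 0]
  linear:
    - [0, 0, 0.001]
    - [0, 0, 0.002]
    - [0, 0, 0.002]
  rotation:
    - [0, 0, 0]
    - [0, 0, 0]
    - [0, 0, 0]

```text
time: 11.05
tool_pos: [540.3, -74.1, 115.2]
tcp_rot: [-180.0, -0.0, 163.3]
ft_force: [-4.3, 0.2, 5.6]
finger_gap: -0.2
grip_force: 2.5
```

Request:
servo_tool:
  fingers: [0, 0, 0]
  linear:
    - [0, 0, 0.001]
    - [0, 0, 0.0015]
    - [0, 0, 0.0015]
  rotation:
    - [0, 0, 0]
    - [0, 0, 0]
    - [0, 0, 0]

```text
time: 11.35
tool_pos: [540.4, -74.1, 114.1]
tcp_rot: [-180.0, -0.0, 163.3]
ft_force: [-6.3, 1.1, 8.2]
finger_gap: 0.1
grip_force: 4.2
```

It slid about 6 mm and met a stop. I'll relieve the sideways load and firm the press to about 12 N.

Request:
servo_tool:
  fingers: [0, 0, 0, 0]
  linear:
    - [0.0005, 0, 0.0005]
    - [0.001, 0, 0.001]
    - [0.001, 0, 0.001]
    - [0.001, 0, 0.001]
  rotation:
    - [0, 0, 0]
    - [0, 0, 0]
    - [0, 0, 0]
    - [0, 0, 0]

```text
time: 11.75
tool_pos: [540.3, -74.0, 114.1]
tcp_rot: [-180.0, 0.1, 163.3]
ft_force: [-4.1, 0.6, 11.5]
finger_gap: -0.3
grip_force: 5.7
```

Request:
servo_tool:
  fingers: [0, 0, 0]
  linear:
    - [0, 0, 0]
    - [0, 0, 0]
    - [0, 0, 0]
  rotation:
    - [0, 0, 0]
    - [0, 0, 0]
    - [0, 0, 0]

```text
time: 12.05
tool_pos: [540.3, -74.0, 114.1]
tcp_rot: [180.0, 0.1, 163.3]
ft_force: [-4.5, 0.8, 11.2]
finger_gap: -0.0
grip_force: 5.7
```

Request:
servo_tool:
  fingers: [0, 0, 0, 0]
  linear:
    - [0.0005, 0, 0.0005]
    - [0.0007, 0, 0.0005]
    - [0.0007, 0, 0.0005]
    - [0.0007, 0, 0.0005]
  rotation:
    - [0, 0, 0]
    - [0, 0, 0]
    - [0, 0, 0]
    - [0, 0, 0]

```text
time: 12.45
tool_pos: [540.2, -74.0, 114.0]
tcp_rot: [180.0, 0.2, 163.3]
ft_force: [-2.6, 0.2, 12.0]
finger_gap: 0.0
grip_force: 6.1
```

Run:
```python
from h import *
s=r.snapshot("scene"); save("s2",cv2.resize(s["frame"][170:370,230:497],(800,600),interpolation=cv2.INTER_CUBIC))
q=r.sense(); print(q["tool_pos"],q["ft_force"],q["grip_force"])
```

```text
[540.23246514 -74.00189845 114.01303121] [-2.70371941 -0.24622934 11.85588014] 6.070405887148809
```

View pics/s2.png

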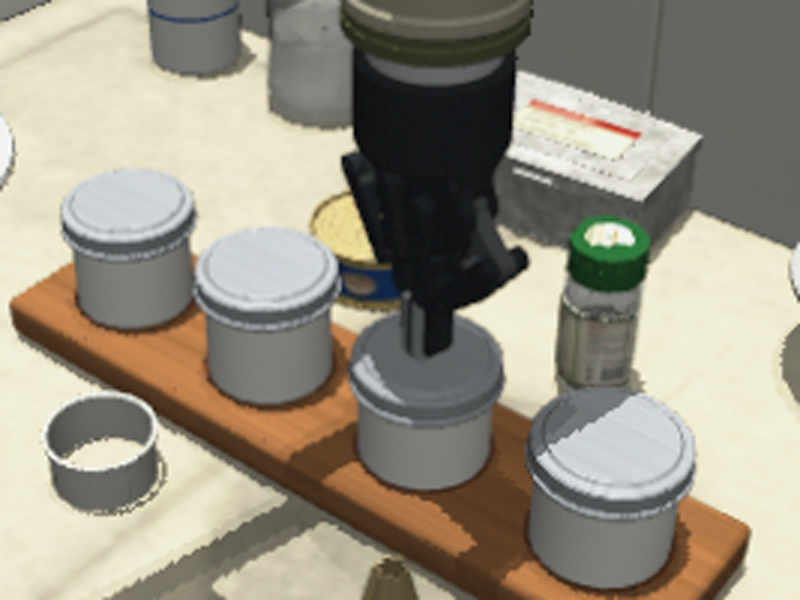

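The fingertips press on the middle of lid 3 at crop (430,350). It now sits visibly lower on its pot, at a hard stop 6 mm down, and the bystanders haven't moved.

```bash
python3 -c "
from bench import r
print(r.hand_in())"
```

```text
the job is handed in; nothing more can be done
None
```

The loose lid was the third from the robot's left: it rocked when pressed near its edge, I pressed it 6 mm down to its hard stop, and handed in with the fingers still pressing it at about 12 N; the first two lids were firm, and I did not press the fourth.

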